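Gauge a specimen bar at its scribed line

ROBOT

A 6-joint arm with a two-finger parallel gripper is mounted at the origin on a cart in front of the work surface, level with it; the furniture and walls round the work are solid. World frame = base frame: x ahead of the robot, y to its left, z up, the work surface at z = 0. Lengths are in mm, angles in rad, forces in N, time in s.
With the tool pointing down it reaches from about 350 to 775 mm from the base axis. Payload 7.3 kg.
Tool frame: the origin (TCP) lies on the front face of the gripper's body, between the roots of the fingers; the fingertips stand 66 mm ahead of it and the grasp point (between the pads) lies 47 mm ahead of it (bot.tip_extent is the distance from the TCP to the fingertips, in mm); z points along the fingers, y is the line along which they close (so a half turn about z gives the same grasp; the last joint's range is limited). The gripper opens to 92 mm and grips with 3 to 60 N. Pads are 19 mm wide; open, the fingers measure 130 mm over their backs; the gripper's body (75 mm by 190 mm) begins 47 mm behind the grasp point.
Start: joints at [-1.429, 0.342, 1.524, -0, 1.275, -0.146], TCP at [149.039, -503.414, 292.241] pointing down, gripper open.
Joint ranges: [-2.53, 2.53], [-0.77, 2.02], [0.04, 2.7], [-1, 4.14], [0.28, 2.66], [-3.11, 3.11]. Speed limits (rad/s): [2.57, 2.57, 3.14, 3.14, 3.14, 3.14].

INTERFACE

Orientations are given as [roll, pitch, yaw] about the fixed x, y, z axes, in that order (R = Rz(yaw) Ry(pitch) Rx(roll)).
In Python, from plant import readout, viewer, order, bot gives the robot as it stands.
- The arm moves only by the shell command python3 -m creep 'ROWS'. ROWS is text: rows parted by semicolons, each of 7 numbers parted by spaces: the shift along the world's x, y, z in m, then the turn, a rotation vector about the world's x, y, z in rad, then the opening in per cent of the stroke, from 0 (shut) to 100 (fully open). A call has 1 to 8 rows; each row shifts and turns the commanded pose from where the row before left it; what a row does not reach is not made up. A row lasts 1/12 s, in which the tool goes at most 41.7 mm and 7.16 degrees, less where a joint would pass 70% of its speed; a pose out of reach is approached as far as the arm can. A call is refused whole if a number of a shift passes 0.0417 or a number of a turn 0.125, either way. A call with a gripper value outside its range is refused whole. The fingers move at their own pace and stop on an object; the grip force is fixed at half the most. Time passes only in rows, so rows that do not move let the fingers close. It gives the time, the measured TCP pose, the force, the opening and the grip force at its end, in the units of the state.
- readout.get_obs(): the state, without advancing time (a new reading comes with each control period).
- viewer.capture(name): name is "scene" or "top" or "wrist"; returns the picture (384x512x3 uint8, red, green, blue); there is no depth.
- viewer.camera_info(name): a dict with "fx", "fy", "cx", "cy" (pixels), "origin" and "rotation" of the camera in the world. Camera axes: x right, y up, looking along -z (the intrinsics and any distortion apply to the point x, -y, -z); pixel columns grow to the right and rows downward; lengths in mm; the calibration is good to about 2 mm. The wrist camera is an equidistant fisheye: a pixel r from the principal point sees the ray r / f radians off the axis. A picture is of the moment at which its call begins: read the wrist's pose just before it. camera_info takes no time and is no camera call; for the wrist camera it gives the pose at the moment of the call.
- order.close_job(): hands the job in; it is judged then, once.
The state is a dict: "time": time; "joint_positions": joint angles; "dq": joint speeds; "tau": joint torques, N m; "tool_pos": TCP position; "tcp_rot": TCP orientation; "contact_force": force on the tool from outside, world axes, zero at the start; "moment": the same for the moment, N m; "grip_width": finger opening in mm; "finger_force": force on a finger pad.
Only numpy, scipy, OpenCV 4.12 (cv2) and the standard library are available. Lean on these libraries where they do the work, as an engineer would, in place of code of your own. Each camera call takes 0.05 s, during which the arm holds its last target. There are 200 camera calls.

TASK

Slide the metal bar along the bed of the bench gauge until its scribed line lies right under the fixed pointer. Then close the sliding jaw until the bar is held flat between both jaws, gently and without tilting the jaw, and let go with the jaw still touching, the line still under the pointer and the things around the gauge undisturbed.

Things in the scene. Friction and masses are not known exactly. Their poses are not given: they have to be found in the camera images.
- gauge: Bench gauge (a big caliper lying flat), fixed to the worktop: grey bed plate 205 x 220 x 12 mm. Origin on the worktop; the plate spans x -130 to +75 and y -110 to +110 mm in this frame, its top is z = 12 mm. +x: the way the sliding jaw closes (roughly away from the robot); +y: along the jaws; z up. The jaw's rail is flush with the bed, on the line y = -60 mm.
- fixed_face (a point): On the flat face of the fixed steel jaw at the gauge's far side, in the gauge's frame at (35, 15, 28) mm. The face looks to -x and spans gauge y -72 to +52 mm; the jaw's top is at z = 42 mm. Axes as the gauge's.
- pointer_tip (a point): Lower end of the fixed pointer, a 6 mm needle that hangs from a dark bracket on the fixed jaw; in the gauge's frame at (16, 15, 48) mm, 4 mm above the bar's top. The bracket's top is at z = 72 mm (the gauge's highest point). Axes as the gauge's.
- bar_center (a point): Centre of the loose hollow aluminium specimen bar, 40 mm wide (its x) x 150 mm long (its y) x 32 mm high, 0.2 to 0.4 kg, lying on the bed between the jaws, along them to within a few degrees. At the start it is 25 to 50 mm too far to +y and stands clear of both jaws. Axes along the bar's, nearly parallel to the gauge's.
- bar_mark (a point): Middle of the dark scribed line, 3 mm wide, across the bar's top face; on the bar's long middle line, 30 mm from its centre towards its +y end, on its top. Axes as the bar's.
- push_pad (a point): Middle of the near face of the dark ribbed push pad on the sliding jaw's carriage, 44 mm wide (y) and 42 mm high (top z = 56 mm on the gauge), right on the rail line; 42 mm behind (-x of) the jaw's measuring face. The face looks to the gauge's -x.
- jaw_slide (a joint): Travel of the sliding jaw along the gauge's +x in m (0 wide open to 0.085). Its measuring face is at gauge x = -57 mm + this value, so with the bar pressed against the fixed jaw it touches at 0.052. The slide has about 3.5 N of friction, stays where it is left, and takes the bar along when it meets it.
- jaw_tilt (a joint): Tilt of the sliding jaw's blade about the upright pin on its carriage in rad, 0 square to the rail. The blade (steel, top z = 43 mm) spans gauge y -72 to +52 mm; its worn pin has springy play (about 10 Nm/rad), so a push on the blade's free end, away from the rail, tilts it, while a push on the pad does not.
- capped_bottle: Bystander: plastic bottle with a screw cap, 56 mm across, 115 mm high, standing behind the fixed jaw. Origin under its centre.
- tape_roll: Bystander: roll of tape lying flat, 68 mm across, 19 mm high, at the gauge's -y side. Origin under its centre.
- weighing_dish: Bystander: small square white weighing dish, 74 x 74 x 16 mm, on the worktop at the gauge's +y side, towards the robot. Origin under its centre.
There are look-alikes about, which are no part of the job. Leave any brown or red look-alike of the part that bears bar_center alone.

How it is judged:
By the outcome, as a careful person would: the job done as asked, in the order asked, and still so for the second after the job is handed in, with the robot touching nothing.
It also fails if it takes over 51 s, if anything falls off the work surface, if the arm or the gripper's body presses on something with over 40 N, if the wrist force passes 120 N, or if a joint passes its speed limit or range.

## Working session

There is one attempt and no reset: what is moved stays moved. The work goes in short steps, Python scripts to look and compute and a shell command to move; the robot and the scene stay as the last step left them, time stands still between calls to the robot, and variables do not carry over. Pictures are saved under pics/ and viewed, at most 10 in all, crops included, and the job is handed in when it is done.

```bash
ls; mkdir -p pics; python3 - <<'E'
from plant import readout, viewer, order, bot
import cv2
for n in("scene","top"):
    im=viewer.capture(n); cv2.imwrite(f"pics/{n}0.png",im[:,:,::-1]); print(n,viewer.camera_info(n))
print(readout.get_obs())
E
```

```text
pics
scene {'fx': 404.96928161224383, 'fy': 404.96928161224383, 'cx': 260.969403426004, 'cy': 181.63737836857467, 'origin': array([-155.78278327,  563.28635966,  893.97449891]), 'rotation': array([ 0.86854535, -0.01724065, -2.24435423])}
top {'fx': 389.51475742037627, 'fy': 389.51475742037627, 'cx': 258.1696345627676, 'cy': 190.7015334784462, 'origin': array([ 474.91266922,  -52.42295358, 1258.26183445]), 'rotation': array([ 0.07905905,  0.00801208, -1.5467171 ])}
{'time': 0.1, 'joint_positions': array([-1.42902385e+00,  3.42634831e-01,  1.52490684e+00, -1.03280155e-05,
        1.27541188e+00, -1.45986224e-01]), 'dq': array([-0.00118641, -0.00212109, -0.00274076, -0.00193516, -0.00097395,
       -0.00031341]), 'tau': array([ 8.19493707e-04, -4.32004774e+01, -2.44694763e+01,  7.18625123e-02,
        5.25937497e-02, -3.10241808e-05]), 'tool_pos': array([ 148.98392675, -503.13286574,  291.62897166]), 'tcp_rot': array([-3.14024479e+00, -1.88196297e-04,  2.87761586e-01]), 'contact_force': array([-0.66550273,  0.36688673, -0.03264913]), 'moment': array([-0.02787599, -0.00389708, -0.00344257]), 'finger_force': 0.0, 'grip_width': 91.74366369633083}
```

View pics/scene0.png

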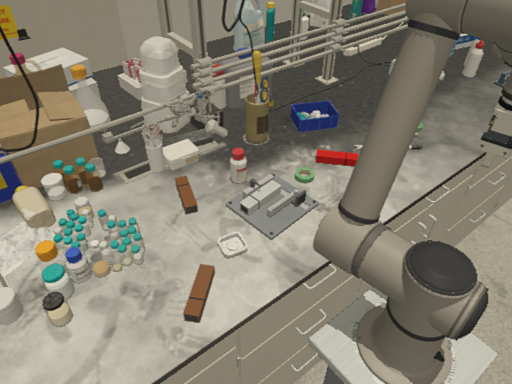

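View pics/top0.png

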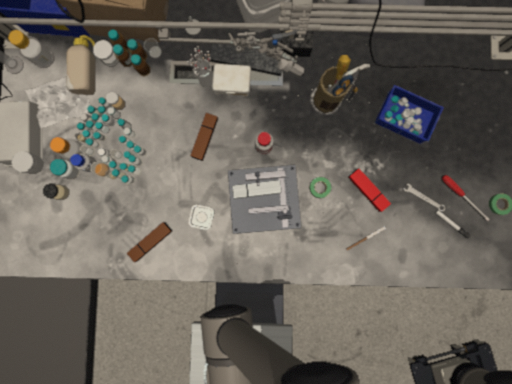

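The top view shows the gauge at about (265,199), with the bar (pale) at about (257,188), the bottle at (264,140), the tape at (320,187) and the dish at (201,217). Next I'll enlarge both views.

```bash
cat >h.py <<'E'
import numpy as np, cv2
from scipy.spatial.transform import Rotation as R
from plant import readout, viewer
def rot(ci):
    return R.from_euler('xyz',ci['rotation']).as_matrix()
def ray(ci,uv,fish=False):
    x=(uv[0]-ci['cx'])/ci['fx']; y=(uv[1]-ci['cy'])/ci['fy']
    if fish:
        r=np.hypot(x,y); d=np.array([x/r*np.sin(r),-y/r*np.sin(r),-np.cos(r)])
    else: d=np.array([x,-y,-1.])
    return np.array(ci['origin']),rot(ci)@d
def onz(ci,uv,z,fish=False):
    o,d=ray(ci,uv,fish); return o+d*(z-o[2])/d[2]
def proj(ci,P,fish=False):
    p=rot(ci).T@(np.array(P)-ci['origin']); x,y,z=p[0],-p[1],-p[2]
    if fish:
        r=np.hypot(x,y); t=np.arctan2(r,z); x,y=x/r*t,y/r*t
    else: x,y=x/z,y/z
    return np.array([ci['cx']+ci['fx']*x,ci['cy']+ci['fy']*y])
def tri(a,b):
    (o1,d1),(o2,d2)=a,b
    A=np.stack([d1,-d2],1); s=np.linalg.lstsq(A,o2-o1,rcond=None)[0]
    p,q=o1+s[0]*d1,o2+s[1]*d2; return (p+q)/2,np.linalg.norm(p-q)
E
python3 - <<'E'
from h import *
a=cv2.imread('pics/top0.png')[155:240,220:310]; cv2.imwrite('pics/topc.png',cv2.resize(a,None,fx=7,fy=7,interpolation=cv2.INTER_CUBIC)[:600])
ci=viewer.camera_info('top')
for uv in [(230,233),(300,230),(295,165),(229,168)]: print(onz(ci,uv,12).round(1))
for n,uv in dict(bottle=(264,140),tape=(320,187),dish=(201,217)).items(): print(n,onz(ci,uv,10).round())
E
```

```text
[436.2  46.4  12. ]
[ 451.1 -176.1   12. ]
[ 659.3 -156.8   12. ]
[644.6  55.8  12. ]
bottle [739. -55.  10.]
tape [ 590. -238.   10.]
dish [485. 141.  10.]
```

View pics/topc.png

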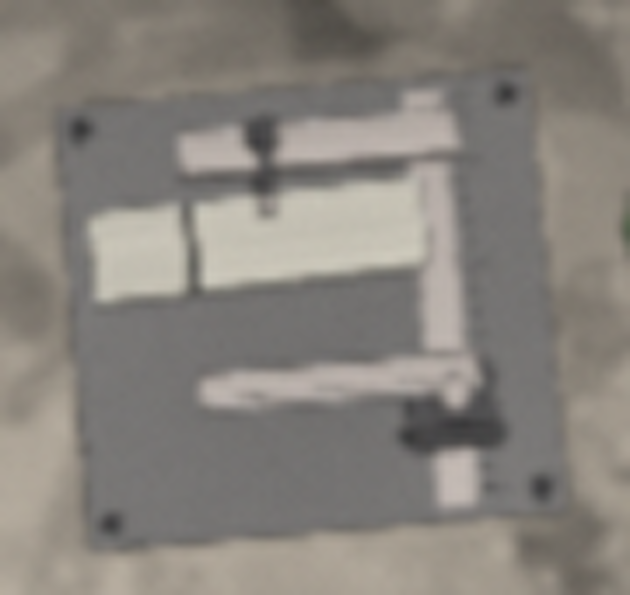

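The crop shows the bar's end face at (92,258) and its mark at (192,248). The pointer tip is at about (266,208), the pad at (452,428) and the jaw blade at y≈385. I'll move the wrist camera over the gauge with the tool y axis along the gauge x axis.

```bash
r="$(:)"; python3 -m creep '0.0165 0.0197 0 0 0 0.0558 0;0.0165 0.0197 0 0 0 0.0558 0;0.0165 0.0197 0 0 0 0.0558 0;0.0165 0.0197 0 0 0 0.0558 0;0.0165 0.0197 0 0 0 0.0558 0;0.0165 0.0197 0 0 0 0.0558 0;0.0165 0.0197 0 0 0 0.0558 0;0.0165 0.0197 0 0 0 0.0558 0'
python3 -m creep '0.0165 0.0197 0 0 0 0.0558 0;0.0165 0.0197 0 0 0 0.0558 0;0.0165 0.0197 0 0 0 0.0558 0;0.0165 0.0197 0 0 0 0.0558 0;0.0165 0.0197 0 0 0 0.0558 0;0.0165 0.0197 0 0 0 0.0558 0;0.0165 0.0197 0 0 0 0.0558 0;0.0165 0.0197 0 0 0 0.0558 0'
python3 -m creep '0.0165 0.0197 0 0 0 0.0558 0;0.0165 0.0197 0 0 0 0.0558 0;0.0165 0.0197 0 0 0 0.0558 0;0.0165 0.0197 0 0 0 0.0558 0;0.0165 0.0197 0 0 0 0.0558 0;0.0165 0.0197 0 0 0 0.0558 0;0.0165 0.0197 0 0 0 0.0558 0;0.0165 0.0197 0 0 0 0.0558 0'
python3 - <<'E'
from h import *
import pickle
ci=viewer.camera_info('wrist'); im=viewer.capture('wrist'); cv2.imwrite('pics/w1.png',im[:,:,::-1]); pickle.dump(ci,open('w1.pkl','wb')); print(ci, readout.get_obs()['time'])
E
```

```text
time: 0.77
tool_pos: [281.6, -344.6, 292.0]
tcp_rot: [-3.141, -0.0, 0.737]
contact_force: [0.3, 0.1, 0.8]
grip_width: 43.2
finger_force: 0.0
time: 1.43
tool_pos: [413.6, -187.0, 292.0]
tcp_rot: [-3.141, -0.0, 1.183]
contact_force: [0.6, 0.5, -0.3]
grip_width: 0.3
finger_force: 0.0
time: 2.1
tool_pos: [545.6, -29.4, 291.8]
tcp_rot: [-3.141, -0.0, 1.63]
contact_force: [-0.2, -1.2, 0.5]
grip_width: 0.8
finger_force: 0.0
{'fx': 297.3186396354542, 'fy': 297.3186396354542, 'cx': 254.77643464955648, 'cy': 187.1481788336209, 'origin': array([540.18996652,  54.01925107, 385.07766298]), 'rotation': array([-0.3145046 ,  0.00143151,  0.05939818])} 2.15
```

View pics/w1.png

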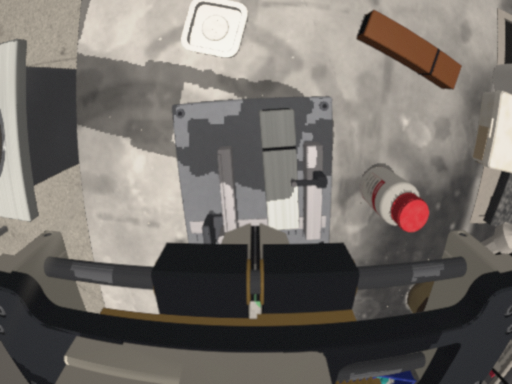

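The wrist view shows the gauge's +y corners at (175,105) and (332,97), the bar's top from (278,108) to (283,230), its mark at (279,149) and the pointer at about (295,182). The pad at (210,228) is half hidden, so I'll take a second view from 90 mm further to -y.

```bash
python3 -m creep '0 -0.015 0 0 0 0 0;0 -0.015 0 0 0 0 0;0 -0.015 0 0 0 0 0;0 -0.015 0 0 0 0 0;0 -0.015 0 0 0 0 0;0 -0.015 0 0 0 0 0;0 0 0 0 0 0 0'
python3 - <<'E'
from h import *
import pickle
ci=viewer.camera_info('wrist'); im=viewer.capture('wrist'); cv2.imwrite('pics/w2.png',im[:,:,::-1]); pickle.dump(ci,open('w2.pkl','wb')); print(ci['origin'])
k=3.2
b=im[95:265,150:345,::-1]
a=cv2.imread('pics/w1.png')[90:250,160:345]
cv2.imwrite('pics/w2c.png',cv2.resize(b,None,fx=3.5,fy=3.5,interpolation=cv2.INTER_CUBIC))
cv2.imwrite('pics/w1c.png',cv2.resize(a,None,fx=3.5,fy=3.5,interpolation=cv2.INTER_CUBIC))
E
```

```text
time: 2.73
tool_pos: [544.7, -123.0, 291.7]
tcp_rot: [-3.141, 0.001, 1.625]
contact_force: [0.2, 0.5, -0.4]
grip_width: 0.2
finger_force: 0.0
[539.84931698 -39.41333152 384.88957904]
```

View pics/w2c.png

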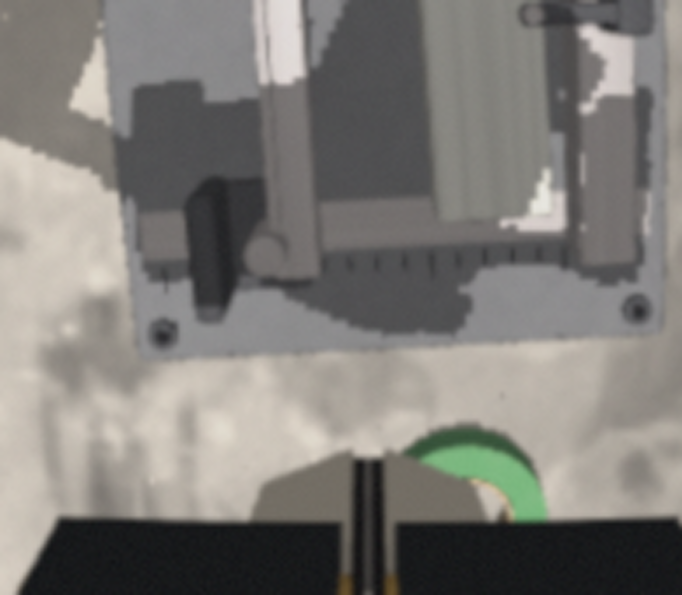

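View pics/w1c.png

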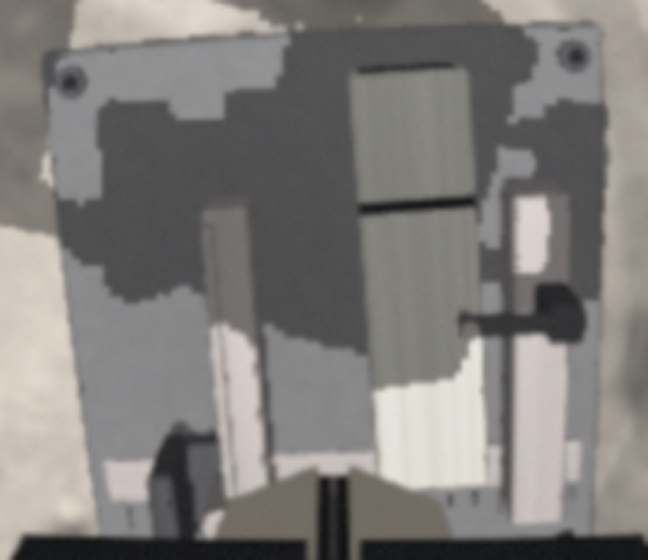

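In w1c the mark runs (362,210)–(474,202), the bar's end edge (352,70)–(466,66) and the pointer is at (467,322). The plate corners are at (45,55) and (602,25). In w2c the plate corners are at (142,358) and (660,330), the pad's top edge runs (205,180)–(210,312), and the bar's -y corner is at (440,217). The pointer is at (530,14).

```bash
cat >>h.py <<'E'
import pickle
def G(): return pickle.load(open('g.pkl','rb'))
def g2w(p): o,Rg=G(); return Rg@np.array(p)+o
def w2g(p): o,Rg=G(); return Rg.T@(np.array(p)-o)
E
python3 - <<'E'
from h import *
c1=pickle.load(open('w1.pkl','rb'));c2=pickle.load(open('w2.pkl','rb'))
p1=lambda u,v:(u/3.5+160-.36,v/3.5+90-.36); p2=lambda u,v:(u/3.5+150-.36,v/3.5+95-.36)
W=np.array([onz(c1,p1(45,55),12,1),onz(c1,p1(602,25),12,1),onz(c2,p2(142,358),12,1),onz(c2,p2(660,330),12,1)])
M=np.array([[-130,110],[75,110],[-130,-110],[75,-110.]])
print(W.round(1)); 
a=W[:,:2]-W[:,:2].mean(0); b=M-M.mean(0)
th=np.arctan2((b[:,0]*a[:,1]-b[:,1]*a[:,0]).sum(),(b*a).sum())
Rg=R.from_euler('z',th).as_matrix(); o=np.r_[W[:,:2].mean(0)-Rg[:2,:2]@M.mean(0),0]
pickle.dump((o,Rg),open('g.pkl','wb')); print('gauge',o,th)
print('resid',[ (w2g(w)[:2]-m).round(1) for w,m in zip(W,M)])
for n,uv in dict(m1=(362,210),m2=(474,202),e1=(352,70),e2=(466,66)).items(): print(n,w2g(onz(c1,p1(*uv),44,1)).round(1))
print('ptr w1',w2g(onz(c1,p1(467,322),48,1)).round(1),'w2',w2g(onz(c2,p2(530,14),48,1)).round(1))
t,e=tri(ray(c1,p1(383,487),1),ray(c2,p2(440,217),1)); print('bar -y near corner tri',w2g(t).round(1),e)
t,e=tri(ray(c1,p1(467,322),1),ray(c2,p2(530,14),1)); print('ptr tri',w2g(t).round(1),e)
for uv in [(205,180),(210,312)]: print('pad top',w2g(onz(c2,p2(*uv),56,1)).round(1))
for uv in [(185,430)]: print('pad top w1',w2g(onz(c1,p1(*uv),56,1)).round(1))
t,e=tri(ray(c1,p1(185,430),1),ray(c2,p2(205,180),1)); print('pad tri',w2g(t).round(1),e)
for n,p in dict(endpush=(10,97,0),endfin=(10,60,0),pad=(-90,-60,30)).items(): print(n,g2w(p).round(1))
E
```

```text
[[ 435.9   35.7   12. ]
 [ 636.6   58.4   12. ]
 [ 459.2 -179.6   12. ]
 [ 659.1 -157.3   12. ]]
gauge [575.04069229 -57.71728668   0.        ] 0.10858611555328794
resid [array([ 1.8, -2. ]), array([-1.3, -1.3]), array([1.6, 1.4]), array([-2.2,  1.9])]
m1 [-16.6  49.5  44. ]
m2 [21.  50.6 44. ]
e1 [-17.8  96.2  44. ]
e2 [19.5 96.2 44. ]
ptr w1 [17.5 10.  48. ] w2 [18.2 14.1 48. ]
bar -y near corner tri [-13.2 -53.   43. ] 0.3381305471986423
ptr tri [16.  14.4 62.1] 0.26195411561706305
pad top [-89.2 -33.5  56. ]
pad top [-91.8 -78.1  56. ]
pad top w1 [-80.9 -21.7  56. ]
pad tri [-93.3 -41.5   8.8] 7.848989519990565
endpush [574.5  39.8   0. ]
endfin [578.5   3.    0. ]
pad [ 492.1 -127.1   30. ]
```

The gauge frame fits within 2 mm at yaw 0.1086. The bar top triangulates to z=43 (the text says 44), the mark is at gauge y≈50, and the bar is yawed about 0.03. I'll go to gauge (1,128) with the fingers slightly spread, which gives a two-point push face, and descend.

```bash
python3 -m creep '0.0022 0.0241 0 0 0 0.0068 24;0.0022 0.0241 0 0 0 0.0068 24;0.0022 0.0241 0 0 0 0.0068 24;0.0022 0.0241 0 0 0 0.0068 24;0.0022 0.0241 0 0 0 0.0068 24;0.0022 0.0241 0 0 0 0.0068 24;0.0022 0.0241 0 0 0 0.0068 24;0.0022 0.0241 0 0 0 0.0068 24'
python3 -m creep '0 0 -0.0255 0 0 0 24;0 0 -0.0255 0 0 0 24;0 0 -0.0255 0 0 0 24;0 0 -0.0255 0 0 0 24;0 0 -0.0255 0 0 0 24;0 0 -0.0255 0 0 0 24;0 0 -0.0255 0 0 0 24;0 0 -0.0255 0 0 0 24'
python3 -m creep '0 0 0 0 0 0 24;0 0 0 0 0 0 24;0 0 0 0 0 0 24'
python3 - <<'E'
from h import *
s=readout.get_obs(); print(w2g(s['tool_pos']).round(1), s['tcp_rot'],s['contact_force'].round(2),s['grip_width'])
E
```

```text
time: 3.45
tool_pos: [562.1, 74.3, 292.1]
tcp_rot: [-3.141, -0.0, 1.682]
contact_force: [1.3, 0.0, -0.2]
grip_width: 22.1
finger_force: 0.0
time: 4.12
tool_pos: [562.1, 73.1, 87.1]
tcp_rot: [-3.141, -0.0, 1.682]
contact_force: [0.7, -0.7, -0.8]
grip_width: 22.4
finger_force: 0.0
time: 4.37
tool_pos: [563.2, 72.6, 89.5]
tcp_rot: [3.14, 0.0, 1.682]
contact_force: [0.0, 0.6, -0.1]
grip_width: 21.7
finger_force: 0.0
[  2.4 130.8  89.5] [3.13999115e+00 6.09483084e-05 1.68167341e+00] [ 0.04  0.6  -0.14] 21.655111782495414
```

```bash
python3 -m creep '0.0004 -0.004 0 0 0 0 24;0.0004 -0.004 0 0 0 0 24;0.0004 -0.004 0 0 0 0 24;0.0004 -0.004 0 0 0 0 24;0.0004 -0.004 0 0 0 0 24;0.0004 -0.004 0 0 0 0 24;0.0004 -0.004 0 0 0 0 24;0.0004 -0.004 0 0 0 0 24'
python3 -m creep '0.0004 -0.004 0 0 0 0 24;0.0004 -0.004 0 0 0 0 24;0.0004 -0.004 0 0 0 0 24;0.0004 -0.004 0 0 0 0 24;0.0004 -0.004 0 0 0 0 24;0 0 0 0 0 0 24'
python3 - <<'E'
from h import *
s=readout.get_obs(); print(w2g(s['tool_pos']).round(1))
im=viewer.capture('top'); cv2.imwrite('pics/t2.png',im[:,:,::-1])
ci=viewer.camera_info('wrist'); w=viewer.capture('wrist'); cv2.imwrite('pics/w3.png',w[:,:,::-1]); pickle.dump(ci,open('w3.pkl','wb'))
a=cv2.resize(im[155:240,220:310,::-1],None,fx=6,fy=6,interpolation=cv2.INTER_CUBIC)
b=cv2.resize(w[40:384,100:450,::-1],(0,0),fx=.7,fy=.7)
c=np.zeros((510,790,3),np.uint8); c[:,:540]=a; c[:241,540:785]=b; cv2.imwrite('pics/c3.png',c)
E
```

```text
time: 5.03
tool_pos: [566.2, 40.2, 88.6]
tcp_rot: [3.141, -0.001, 1.681]
contact_force: [0.1, 4.2, 2.1]
grip_width: 22.0
finger_force: 2.1
time: 5.53
tool_pos: [567.8, 19.2, 88.1]
tcp_rot: [-3.141, 0.001, 1.681]
contact_force: [0.1, 0.4, 1.0]
grip_width: 22.2
finger_force: 0.0
[ 1.2 77.2 88.1]
```

View pics/c3.png

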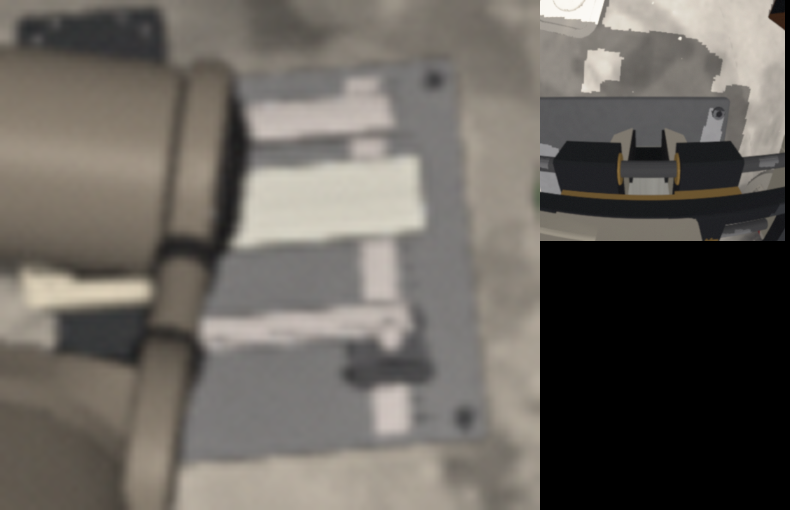

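The bar's -y end moved from 280.3 to 290.2 px, about 31 mm, so about 4–5 mm are left. I'll push 3.5 mm more, back off, and look from right above the pointer.

```bash
python3 -m creep '0.0002 -0.00175 0 0 0 0 24;0.0002 -0.00175 0 0 0 0 24;0 0 0 0 0 0 24;-0.001 0.008 0 0 0 0 24;0 0 0.021 0 0 0 24;0 0 0.021 0 0 0 24;0 0 0.021 0 0 0 24;0 0 0.021 0 0 0 24'
python3 -m creep '0.002 -0.0187 0 0 0 0 0;0.002 -0.0187 0 0 0 0 0;0.002 -0.0187 0 0 0 0 0;0.002 -0.0187 0 0 0 0 0;0.002 -0.0187 0 0 0 0 0;0.002 -0.0187 0 0 0 0 0;0.002 -0.0187 0 0 0 0 0;0.002 -0.0187 0 0 0 0 0'
python3 -m creep '0 0 0 0 0 0 0;0 0 0 0 0 0 0'
python3 - <<'E'
from h import *
s=readout.get_obs(); print(w2g(s['tool_pos']).round(1))
ci=viewer.camera_info('wrist'); w=viewer.capture('wrist'); cv2.imwrite('pics/w4.png',w[:,:,::-1]); pickle.dump(ci,open('w4.pkl','wb'))
print('cam',w2g(ci['origin']).round(1)); p=proj(ci,g2w((16,15,48)),1); print(p)
cv2.imwrite('pics/c4.png',cv2.resize(w[0:240,110:410,::-1],None,fx=2.5,fy=2.5,interpolation=cv2.INTER_CUBIC))
E
```

```text
time: 6.3
tool_pos: [567.1, 25.2, 173.1]
tcp_rot: [-3.141, 0.0, 1.682]
contact_force: [0.3, -0.4, 0.1]
grip_width: 21.5
finger_force: 0.0
time: 6.97
tool_pos: [583.3, -125.4, 172.2]
tcp_rot: [3.142, 0.0, 1.682]
contact_force: [0.5, 0.1, -0.1]
grip_width: 0.3
finger_force: 0.0
time: 7.13
tool_pos: [583.2, -125.2, 172.1]
tcp_rot: [-3.141, -0.0, 1.68]
contact_force: [-0.2, 0.6, -0.2]
grip_width: 0.4
finger_force: 0.0
[  0.8 -67.9 172.1]
cam [2.000e-01 1.570e+01 2.653e+02]
[276.92106404  94.764392  ]
```

View pics/c4.png

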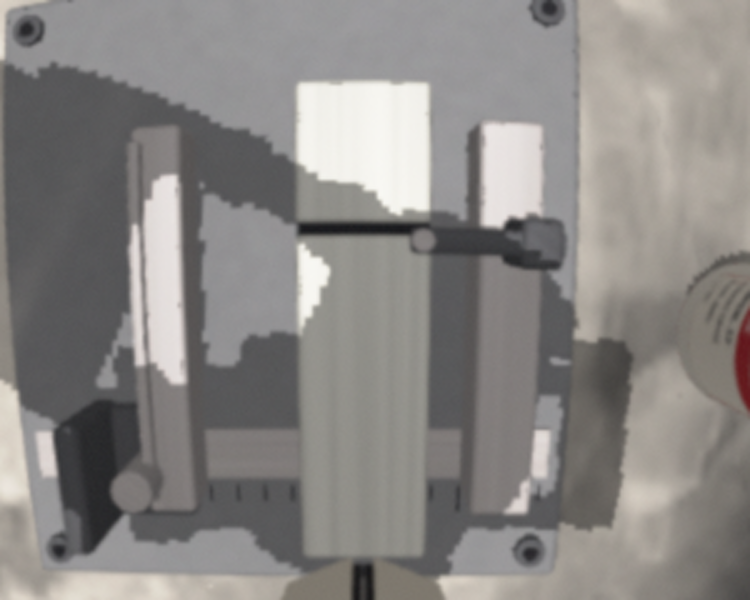

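The view from above shows the mark line at (300–410, 229), the needle at (423,240), and the bar's edges parallel to the jaws. Converting those pixels:

```bash
python3 - <<'E'
from h import *
ci=pickle.load(open('w4.pkl','rb')); p=lambda u,v:(u/2.5+110-.3,v/2.5-.3)
for u in (302,350,405): print('mark',w2g(onz(ci,p(u,229),44,1)).round(1))
for z in (48,56,64): print('ptr',z,w2g(onz(ci,p(423,240),z,1)).round(1))
for uv in [(299,83),(429,83),(304,555),(424,555)]: print('bar',w2g(onz(ci,p(*uv),44,1)).round(1))
g=cv2.imread('pics/w4.png',0); print(g[84:102,[236,244,252,260,268]].T)
for uv in [(181,128),(200,510)]: print('jaw',w2g(onz(ci,p(*uv),43,1)).round(1))
for uv in [(58,425),(76,550)]: print('pad',w2g(onz(ci,p(*uv),56,1)).round(1))
for y in (15,): print(proj(ci,g2w((5,y,44)),1))
E
```

```text
mark [-17.8  17.6  44. ]
mark [-3.7 17.4 44. ]
mark [12.4 17.5 44. ]
ptr 48 [17.4 14.3 48. ]
ptr 56 [16.8 14.4 56. ]
ptr 64 [16.2 14.4 64. ]
bar [-18.6  61.8  44. ]
bar [19.3 61.9 44. ]
bar [-19.1 -86.1  44. ]
bar [ 20.2 -86.1  44. ]
[[142 141 138 127 100  58  33  24  31  60 111 138 147 147 148 147 148 150]
 [141 141 139 125  98  57  32  28  29  62 112 139 147 147 147 146 147 146]
 [142 141 139 126  96  55  31  28  33  65 111 137 142 144 144 143 144 143]
 [148 147 145 134 102  58  31  27  32  65 113 139 146 147 146 147 146 147]
 [236 204 155 129 101  58  32  28  30  60 111 137 145 146 146 146 147 147]]
jaw [-54.   49.9  43. ]
jaw [-52.9 -70.9  43. ]
pad [-93.8 -38.4  56. ]
pad [-93.2 -80.4  56. ]
[261.54445843  94.58253784]
```

The line is 3.1 mm too far to +y and the bar is square. I'll go back and push by that much.

```bash
python3 -m creep '-0.002 0.0187 0 0 0 0 24;-0.002 0.0187 0 0 0 0 24;-0.002 0.0187 0 0 0 0 24;-0.002 0.0187 0 0 0 0 24;-0.002 0.0187 0 0 0 0 24;-0.002 0.0187 0 0 0 0 24;-0.002 0.0187 0 0 0 0 24;-0.002 0.0187 0 0 0 0 24'
python3 -m creep '0 0 -0.021 0 0 0 24;0 0 -0.021 0 0 0 24;0 0 -0.021 0 0 0 24;0 0 -0.021 0 0 0 24;0 0 0 0 0 0 24;0 0 0 0 0 0 24'
python3 - <<'E'
from h import *
s=readout.get_obs(); print(w2g(s['tool_pos']).round(1),s['tool_pos'])
E
```

```text
time: 7.85
tool_pos: [566.6, 27.1, 172.3]
tcp_rot: [-3.142, -0.0, 1.683]
contact_force: [-1.2, 0.5, -1.0]
grip_width: 22.1
finger_force: 0.0
time: 8.35
tool_pos: [566.4, 25.8, 87.7]
tcp_rot: [-3.139, -0.001, 1.683]
contact_force: [-0.4, -1.1, 1.6]
grip_width: 21.5
finger_force: 0.0
[ 0.5 84.  87.7] [566.41709612  25.81365165  87.71487846]
```

```bash
python3 -m creep '0.0003 -0.0025 0 0 0 0 24;0.0003 -0.0025 0 0 0 0 24;0.0003 -0.002 0 0 0 0 24;0.0002 -0.002 0 0 0 0 24;0.0001 -0.002 0 0 0 0 24;0 0 0 0 0 0 24;0 0 0 0 0 0 24'
python3 -m creep '-0.001 0.01 0 0 0 0 24;0 0 0.021 0 0 0 24;0 0 0.021 0 0 0 24;0 0 0.021 0 0 0 24;0 0 0.021 0 0 0 24'
python3 -m creep '0.002 -0.0187 0 0 0 0 0;0.002 -0.0187 0 0 0 0 0;0.002 -0.0187 0 0 0 0 0;0.002 -0.0187 0 0 0 0 0;0.002 -0.0187 0 0 0 0 0;0.002 -0.0187 0 0 0 0 0;0.002 -0.0187 0 0 0 0 0;0.002 -0.0187 0 0 0 0 0'
python3 -m creep '0 0 0 0 0 0 0;0 0 0 0 0 0 0'
cat >>h.py <<'E'
def look(n):
    ci=viewer.camera_info('wrist'); w=viewer.capture('wrist'); cv2.imwrite(f'pics/{n}.png',w[:,:,::-1]); pickle.dump(ci,open(n+'.pkl','wb'))
    g=cv2.cvtColor(w,cv2.COLOR_RGB2GRAY).astype(float); return ci,g
def mark(ci,g,x0=-10,x1=8):   # dark line rows in columns around bar
    for x in np.linspace(x0,x1,5):
        u,v=proj(ci,g2w((x,15,44)),1); c=g[int(v)-9:int(v)+10,int(round(u))]; k=np.clip(90-c,0,None)
        vv=int(v)-9+(k*np.arange(19)).sum()/k.sum(); print('mark',w2g(onz(ci,(u,vv),44,1)).round(1),'rows',round(vv,1))
E
python3 - <<'E'
from h import *
print(w2g(readout.get_obs()['tool_pos']).round(1)); ci,g=look('w5'); mark(ci,g); print(proj(ci,g2w((16.8,14.4,56)),1))
E
```

```text
time: 8.93
tool_pos: [568.7, 13.6, 88.6]
tcp_rot: [3.141, 0.0, 1.681]
contact_force: [0.6, 1.0, 1.7]
grip_width: 22.5
finger_force: 0.8
time: 9.35
tool_pos: [566.9, 24.1, 172.7]
tcp_rot: [-3.14, 0.0, 1.682]
contact_force: [-0.1, -0.1, 0.0]
grip_width: 22.2
finger_force: 0.0
time: 10.02
tool_pos: [583.2, -126.3, 171.8]
tcp_rot: [-3.141, -0.0, 1.682]
contact_force: [-0.7, 0.1, 0.4]
grip_width: 0.2
finger_force: 0.0
time: 10.18
tool_pos: [583.1, -126.2, 171.7]
tcp_rot: [-3.141, -0.0, 1.68]
contact_force: [-0.4, 0.8, 0.2]
grip_width: 0.5
finger_force: 0.0
[  0.6 -68.9 171.7]
mark [-10.   14.9  44. ] rows 93.5
mark [-5.5 14.9 44. ] rows 93.4
mark [-1. 15. 44.] rows 93.3
mark [ 3.5 15.  44. ] rows 93.4
mark [ 8. 15. 44.] rows 93.4
[279.26798147  94.37689516]
```

The mark is now at 15.0 (nominal 15, needle measured 14.4), and the bar is square. Next is the push pad, whose face is at gauge x≈-93.5 and y≈-60. I'll approach gauge (-140,-60).

```bash
python3 -m creep '-0.0176 -0.0008 0 0 0 0 0;-0.0176 -0.0008 0 0 0 0 0;-0.0176 -0.0008 0 0 0 0 0;-0.0176 -0.0008 0 0 0 0 0;-0.0176 -0.0008 0 0 0 0 0;-0.0176 -0.0008 0 0 0 0 0;-0.0176 -0.0008 0 0 0 0 0;-0.0176 -0.0008 0 0 0 0 0'
python3 -m creep '0 0 -0.0205 0 0 0 0;0 0 -0.0205 0 0 0 0;0 0 -0.0205 0 0 0 0;0 0 -0.0205 0 0 0 0;0 0 0 0 0 0 0;0 0 0 0 0 0 0'
python3 - <<'E'
from h import *
s=readout.get_obs(); print(w2g(s['tool_pos']).round(1),s['contact_force'].round(1))
E
```

```text
time: 10.9
tool_pos: [441.6, -130.9, 172.2]
tcp_rot: [-3.141, -0.0, 1.683]
contact_force: [-0.9, -0.1, -0.3]
grip_width: 0.5
finger_force: 0.0
time: 11.4
tool_pos: [442.2, -131.2, 89.9]
tcp_rot: [-3.14, -0.001, 1.683]
contact_force: [-0.0, 0.3, -0.9]
grip_width: 0.6
finger_force: 0.0
[-140.1  -58.6   89.9] [-0.   0.3 -0.9]
```

```bash
python3 -m creep '0.003 0.0002 0 0 0 0 0;0.003 0.0002 0 0 0 0 0;0.003 0.0002 0 0 0 0 0;0.003 0.0002 0 0 0 0 0;0.003 0.0002 0 0 0 0 0;0.003 0.0002 0 0 0 0 0;0.003 0.0002 0 0 0 0 0;0.003 0.0002 0 0 0 0 0'
python3 -m creep '0.003 0.0003 0 0 0 0 0;0.003 0.0003 0 0 0 0 0;0.003 0.0003 0 0 0 0 0;0.003 0.0003 0 0 0 0 0'
python3 -m creep '0.003 0.0003 0 0 0 0 0;0.003 0.0003 0 0 0 0 0;0.003 0.0003 0 0 0 0 0;0.003 0.0003 0 0 0 0 0'
python3 - <<'E'
from h import *
s=readout.get_obs(); print(w2g(s['tool_pos']).round(1),s['contact_force'].round(1))
E
```

```text
time: 12.07
tool_pos: [467.0, -130.7, 90.2]
tcp_rot: [3.142, -0.0, 1.681]
contact_force: [-0.2, -0.4, -0.1]
grip_width: 0.4
finger_force: 0.0
time: 12.4
tool_pos: [478.5, -129.4, 90.2]
tcp_rot: [-3.141, -0.0, 1.681]
contact_force: [-4.2, -0.1, 2.5]
grip_width: 0.8
finger_force: 1.9
time: 12.73
tool_pos: [490.8, -128.1, 90.2]
tcp_rot: [-3.141, -0.0, 1.681]
contact_force: [-4.2, -0.4, 2.4]
grip_width: 0.3
finger_force: 1.9
[-91.4 -60.9  90.2] [-4.2 -0.4  2.4]
```

```bash
for i in 1; do python3 -m creep '0.002 0.0002 0 0 0 0 0;0.002 0.0002 0 0 0 0 0;0.002 0.0002 0 0 0 0 0;0.002 0.0002 0 0 0 0 0'; done
python3 -m creep '0.002 0.0003 0 0 0 0 0;0.002 0.0003 0 0 0 0 0;0.002 0.0002 0 0 0 0 0;0.002 0.0002 0 0 0 0 0'
python3 -m creep '0.001 0.0001 0 0 0 0 0;0.001 0.0001 0 0 0 0 0;0.001 0.0001 0 0 0 0 0;0.001 0.0001 0 0 0 0 0'
python3 -m creep '0.001 0.0001 0 0 0 0 0;0.001 0.0001 0 0 0 0 0'
python3 - <<'E'
from h import *
s=readout.get_obs(); print(w2g(s['tool_pos']).round(1),s['contact_force'].round(1))
ci,g=look('w6'); print(w2g(ci['origin']).round(1))
for n,p in dict(fixed=(35,20,42),ptr=(16,15,48),near=(-19,30,44)).items(): print(n,proj(ci,g2w(p),1))
E
```

```text
time: 13.07
tool_pos: [498.7, -127.3, 90.2]
tcp_rot: [-3.141, -0.0, 1.681]
contact_force: [-3.6, 0.5, 3.0]
grip_width: 0.5
finger_force: 1.9
time: 13.4
tool_pos: [506.3, -126.5, 90.2]
tcp_rot: [-3.14, -0.0, 1.682]
contact_force: [-5.8, 0.1, 4.8]
grip_width: 0.5
finger_force: 3.3
time: 13.73
tool_pos: [510.2, -126.0, 90.2]
tcp_rot: [-3.14, -0.0, 1.681]
contact_force: [-6.5, 0.7, 4.1]
grip_width: 0.5
finger_force: 3.2
time: 13.9
tool_pos: [512.2, -125.8, 90.2]
tcp_rot: [-3.14, -0.0, 1.681]
contact_force: [-6.2, 0.7, 4.2]
grip_width: 0.4
finger_force: 3.2
[-69.9 -60.9  90.2] [-6.2  0.7  4.2]
[-70.5  22.7 183.5]
fixed [448.26101183 112.45281488]
ptr [425.73204254 119.59434117]
near [362.72221177  83.17018728]
```

The force stepped from 4 N to 6 N, so the jaw is now carrying the bar. I'll go on gently until the force rises against the fixed jaw.

```bash
python3 -m creep '0.001 0.0001 0 0 0 0 0;0.001 0.0001 0 0 0 0 0;0.001 0.0001 0 0 0 0 0;0.001 0.0001 0 0 0 0 0'
python3 -m creep '0.001 0.0001 0 0 0 0 0;0.001 0.0001 0 0 0 0 0;0.001 0.0001 0 0 0 0 0'
python3 -m creep '0.0005 0.0001 0 0 0 0 0;0.0005 0 0 0 0 0 0;0.0005 0.0001 0 0 0 0 0'
```

```text
time: 14.28
tool_pos: [516.1, -125.4, 90.2]
tcp_rot: [-3.14, -0.001, 1.681]
contact_force: [-5.8, 1.0, 5.0]
grip_width: 0.4
finger_force: 3.2
time: 14.53
tool_pos: [517.6, -125.2, 90.2]
tcp_rot: [-3.136, -0.001, 1.682]
contact_force: [-16.7, -3.2, 11.8]
grip_width: 0.4
finger_force: 8.9
time: 14.78
tool_pos: [517.8, -125.2, 90.2]
tcp_rot: [-3.133, -0.002, 1.682]
contact_force: [-20.8, -4.9, 15.3]
grip_width: 0.6
finger_force: 11.2
```

The force rose firmly to about 20 N, so the bar is clamped. I'll retreat straight back, rise and inspect.

```bash
python3 -m creep '-0.001 -0.0001 0 0 0 0 0;-0.001 -0.0001 0 0 0 0 0;-0.002 -0.0002 0 0 0 0 0;-0.004 -0.0004 0 0 0 0 0;-0.007 -0.0007 0 0 0 0 0;-0.007 -0.0007 0 0 0 0 0;-0.008 -0.0008 0 0 0 0 0'
python3 -m creep '0 0 0.021 0 0 0 0;0 0 0.021 0 0 0 0;0 0 0.021 0 0 0 0;0 0 0.021 0 0 0 0'
python3 -m creep '0.0125 0 0 0 0 0 0;0.0125 0 0 0 0 0 0;0.0125 0 0 0 0 0 0;0.0125 0 0 0 0 0 0;0.0125 0 0 0 0 0 0;0.0125 0 0 0 0 0 0;0.0125 0 0 0 0 0 0;0.0125 0 0 0 0 0 0'
python3 -m creep '0 0 0 0 0 0 0;0 0 0 0 0 0 0'
python3 - <<'E'
from h import *
print(w2g(readout.get_obs()['tool_pos']).round(1)); ci,g=look('w7'); print(w2g(ci['origin']).round(1)); mark(ci,g,-2,10)
cv2.imwrite('pics/c7.png',cv2.resize(cv2.imread('pics/w7.png')[0:240,110:410],None,fx=2.5,fy=2.5,interpolation=cv2.INTER_CUBIC))
E
```

```text
time: 15.37
tool_pos: [490.8, -128.1, 90.2]
tcp_rot: [3.141, 0.0, 1.682]
contact_force: [-0.4, -1.0, 0.1]
grip_width: 0.0
finger_force: 0.0
time: 15.7
tool_pos: [490.5, -128.1, 175.1]
tcp_rot: [-3.142, -0.0, 1.681]
contact_force: [-0.2, 0.3, 0.2]
grip_width: 0.7
finger_force: 0.0
time: 16.37
tool_pos: [591.2, -128.2, 174.1]
tcp_rot: [3.142, -0.0, 1.681]
contact_force: [0.2, -0.6, 0.6]
grip_width: 0.6
finger_force: 0.0
time: 16.53
tool_pos: [590.6, -128.0, 173.8]
tcp_rot: [-3.141, -0.0, 1.682]
contact_force: [-0.6, 0.0, 0.3]
grip_width: 0.6
finger_force: 0.0
[  7.9 -71.6 173.8]
[  7.2  12.  267.1]
mark [-2.  15.1 44. ] rows 89.6
mark [ 1.  15.1 44. ] rows 89.5
mark [ 4.  15.1 44. ] rows 89.5
mark [ 7.  15.2 44. ] rows 89.5
mark [10.  15.2 44. ] rows 89.4
```

View pics/c7.png

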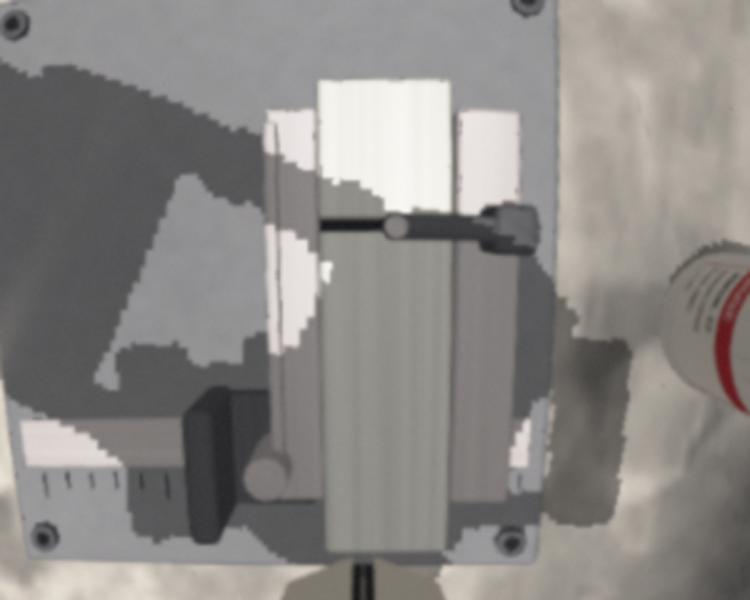

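The mark row (225) coincides with the needle at (396,226). A thin dark strip shows at x≈452 between the bar and the fixed jaw, so I'll check both interfaces numerically.

```bash
python3 - <<'E'
from h import *
ci=pickle.load(open('w7.pkl','rb')); g=cv2.imread('pics/w7.png',0)
for y in (48,40,30,0,-30,-50,-65):
    out=[]
    for x in (-5,35):
        u,v=proj(ci,g2w((x,y,44)),1); u0=int(round(u)); out.append((round(u,1),u0-6,g[int(round(v)),u0-6:u0+8].tolist()))
    print(y,out)
E
```

```text
48 [(np.float64(238.6), 233, [231, 227, 205, 181, 195, 224, 238, 241, 242, 242, 242, 241, 240, 238]), (np.float64(293.0), 287, [239, 235, 216, 159, 113, 123, 170, 204, 225, 230, 231, 230, 230, 229])]
40 [(np.float64(238.5), 233, [232, 227, 206, 178, 185, 221, 237, 241, 242, 243, 243, 242, 241, 239]), (np.float64(293.0), 287, [240, 237, 223, 179, 124, 132, 174, 209, 225, 229, 229, 229, 229, 228])]
30 [(np.float64(238.5), 233, [135, 134, 128, 128, 142, 167, 218, 232, 234, 235, 237, 240, 239, 235]), (np.float64(292.9), 287, [241, 238, 226, 184, 126, 127, 165, 187, 222, 228, 228, 228, 227, 227])]
0 [(np.float64(238.6), 233, [227, 228, 224, 203, 185, 198, 226, 237, 222, 171, 149, 148, 147, 146]), (np.float64(292.3), 286, [146, 147, 146, 138, 119, 101, 107, 118, 127, 131, 131, 130, 130, 130])]
-30 [(np.float64(238.9), 233, [128, 128, 130, 127, 122, 121, 127, 135, 142, 144, 145, 147, 145, 146]), (np.float64(291.3), 285, [143, 145, 146, 143, 130, 106, 105, 115, 125, 128, 129, 127, 127, 127])]
-50 [(np.float64(239.2), 233, [125, 125, 127, 127, 122, 116, 120, 129, 137, 141, 143, 144, 145, 144]), (np.float64(290.4), 284, [141, 143, 145, 145, 135, 120, 109, 114, 121, 125, 125, 125, 125, 126])]
-65 [(np.float64(239.5), 233, [124, 124, 125, 125, 124, 120, 115, 125, 133, 138, 141, 143, 145, 145]), (np.float64(289.7), 284, [140, 142, 144, 143, 132, 113, 110, 119, 122, 123, 123, 124, 126, 126])]
```

The edge profiles suggest the bar's +y end may stand about 1 mm off the fixed jaw (about 0.01 rad). I'll look closer, from right above that interface.

```bash
python3 -m creep '0.006 0.007 -0.011 0 0 0 0;0.006 0.007 -0.011 0 0 0 0;0.006 0.007 -0.011 0 0 0 0;0.006 0.007 -0.011 0 0 0 0;0 0 0 0 0 0 0;0 0 0 0 0 0 0'
python3 - <<'E'
from h import *
ci,g=look('w8'); print(w2g(ci['origin']).round(1)); mark(ci,g,-2,8)
im=cv2.imread('pics/w8.png')
def strip(x0,x1,z=43):
    xs=np.linspace(x0,x1,390); ys=np.linspace(65,-80,580)
    P=np.array([[g2w((x,y,z)) for x in xs] for y in ys])
    m=np.array([[proj(ci,p,1) for p in r] for r in P]).astype(np.float32)
    return cv2.remap(im,m[...,0],m[...,1],cv2.INTER_CUBIC)
L=strip(-15,5); Rr=strip(25,45)
cv2.imwrite('pics/c8.png',np.hstack([L,np.zeros((580,10,3),np.uint8),Rr]))
E
```

```text
time: 17.08
tool_pos: [614.9, -99.0, 128.7]
tcp_rot: [-3.139, -0.001, 1.683]
contact_force: [0.3, 0.0, -0.2]
grip_width: 0.5
finger_force: 0.0
[ 34.5  38.2 222. ]
mark [-2.  15.1 44. ] rows 132.7
mark [ 0.5 15.2 44. ] rows 132.5
mark [ 3.  15.1 44. ] rows 132.5
mark [ 5.5 15.1 44. ] rows 132.4
mark [ 8.  15.1 44. ] rows 132.4
```

View pics/c8.png

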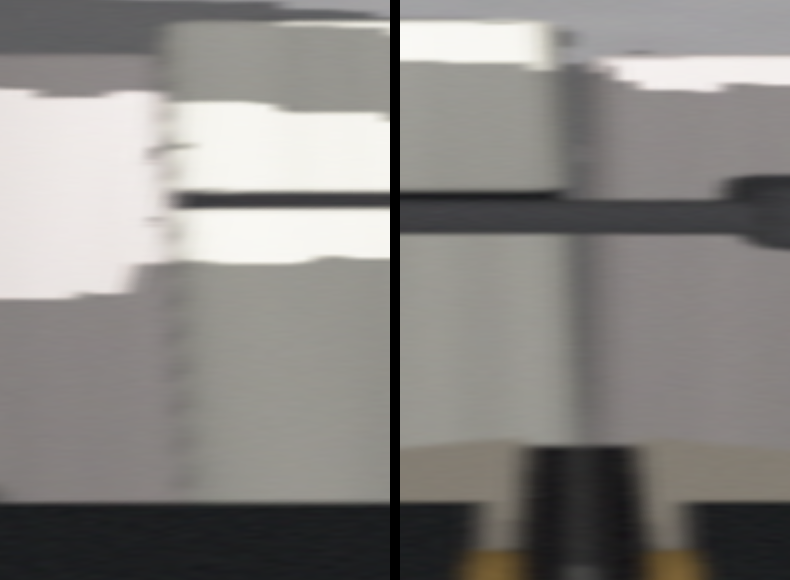

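The strips confirm it: the gap to the fixed jaw tapers from about 1.9 mm at the top (558→595) to almost nothing at the bottom, and the blade leans with the bar by about 0.011 rad. I'll nudge the bar's protruding +y end, clear of the blade, towards +x until it is flush, then press the pad once more, gently.

```bash
python3 -m creep '0 0 0.0225 0 0 0 0;0 0 0.0225 0 0 0 0'
python3 -m creep '-0.0114 0.0125 0 0 0 0 0;-0.0114 0.0125 0 0 0 0 0;-0.0114 0.0125 0 0 0 0 0;-0.0114 0.0125 0 0 0 0 0;-0.0114 0.0125 0 0 0 0 0;-0.0114 0.0125 0 0 0 0 0;-0.0114 0.0125 0 0 0 0 0;-0.0114 0.0125 0 0 0 0 0'
python3 -m creep '0 0 -0.021 0 0 0 0;0 0 -0.021 0 0 0 0;0 0 -0.021 0 0 0 0;0 0 -0.021 0 0 0 0;0 0 0 0 0 0 0;0 0 0 0 0 0 0'
python3 - <<'E'
from h import *
s=readout.get_obs(); print(w2g(s['tool_pos']).round(1),s['contact_force'].round(1))
E
```

```text
time: 17.3
tool_pos: [614.4, -100.1, 174.9]
tcp_rot: [-3.139, -0.001, 1.681]
contact_force: [-0.3, 0.1, 0.3]
grip_width: 0.4
finger_force: 0.0
time: 17.97
tool_pos: [523.5, 0.1, 176.0]
tcp_rot: [3.14, 0.001, 1.681]
contact_force: [0.3, -0.5, -0.2]
grip_width: 0.3
finger_force: 0.0
time: 18.47
tool_pos: [523.7, -0.2, 91.3]
tcp_rot: [-3.14, -0.0, 1.681]
contact_force: [-0.2, 0.2, 1.2]
grip_width: 0.6
finger_force: 0.0
[-44.8  62.7  91.3] [-0.2  0.2  1.2]
```

```bash
python3 -m creep '0.0026 0.0005 0 0 0 0 0;0.0026 0.0005 0 0 0 0 0;0.0026 0.0005 0 0 0 0 0;0.0026 0.0004 0 0 0 0 0;0.0026 0.0004 0 0 0 0 0;0.0026 0.0004 0 0 0 0 0;0 0 0 0 0 0 0'
python3 -m creep '0.001 0.0001 0 0 0 0 0;0.001 0.0001 0 0 0 0 0;0 0 0 0 0 0 0'
python3 -m creep '0.001 0.0001 0 0 0 0 0;0.001 0.0001 0 0 0 0 0;0 0 0 0 0 0 0'
python3 -m creep '0.001 0.0001 0 0 0 0 0;0 0 0 0 0 0 0'
```

```text
time: 19.05
tool_pos: [540.3, 2.7, 91.5]
tcp_rot: [3.14, 0.0, 1.682]
contact_force: [-0.6, 0.3, 0.1]
grip_width: 0.6
finger_force: 0.0
time: 19.3
tool_pos: [541.7, 2.9, 91.2]
tcp_rot: [3.141, 0.0, 1.681]
contact_force: [-0.5, -0.0, 0.4]
grip_width: 0.5
finger_force: 0.0
time: 19.55
tool_pos: [543.7, 3.1, 91.3]
tcp_rot: [3.141, 0.0, 1.681]
contact_force: [-0.7, -0.3, 0.6]
grip_width: 0.1
finger_force: 0.0
time: 19.72
tool_pos: [544.7, 3.2, 91.3]
tcp_rot: [3.141, 0.0, 1.681]
contact_force: [-0.5, -0.4, 0.2]
grip_width: 0.4
finger_force: 0.0
```

```bash
python3 -m creep '0.001 0.0001 0 0 0 0 0;0.001 0.0001 0 0 0 0 0'
python3 -m creep '0.001 0.0001 0 0 0 0 0;0.001 0.0001 0 0 0 0 0'
python3 -m creep '0.001 0.0001 0 0 0 0 0'
python3 -m creep '0.001 0.0001 0 0 0 0 0'
```

```text
time: 19.88
tool_pos: [546.2, 3.4, 91.2]
tcp_rot: [-3.141, -0.0, 1.681]
contact_force: [-1.2, 0.3, 1.4]
grip_width: 0.2
finger_force: 0.9
time: 20.05
tool_pos: [546.9, 3.6, 91.1]
tcp_rot: [-3.137, -0.001, 1.682]
contact_force: [-10.6, -1.2, 8.1]
grip_width: 0.1
finger_force: 5.6
time: 20.13
tool_pos: [547.0, 3.6, 91.0]
tcp_rot: [-3.135, -0.001, 1.682]
contact_force: [-13.7, -2.8, 11.0]
grip_width: 0.5
finger_force: 7.3
time: 20.22
tool_pos: [547.2, 3.6, 91.0]
tcp_rot: [-3.133, -0.001, 1.682]
contact_force: [-17.2, -3.3, 12.5]
grip_width: 0.5
finger_force: 9.0
```

The bar met the fixed jaw: the force rose sharply after about 1.5 mm. I'll retreat and go to the pad for a gentle final press.

```bash
python3 -m creep '-0.002 -0.0002 0 0 0 0 0;-0.002 -0.0002 0 0 0 0 0;-0.006 -0.0006 0 0 0 0 0;-0.008 -0.0008 0 0 0 0 0;-0.008 -0.0008 0 0 0 0 0'
python3 -m creep '0 0 0.021 0 0 0 0;0 0 0.021 0 0 0 0;0 0 0.021 0 0 0 0;0 0 0.021 0 0 0 0'
python3 -m creep '-0.0039 -0.016 0 0 0 0 0;-0.0039 -0.016 0 0 0 0 0;-0.0039 -0.016 0 0 0 0 0;-0.0039 -0.016 0 0 0 0 0;-0.0039 -0.016 0 0 0 0 0;-0.0039 -0.016 0 0 0 0 0;-0.0039 -0.016 0 0 0 0 0;-0.0039 -0.016 0 0 0 0 0'
python3 -m creep '0 0 0 0 0 0 0;0 0 0 0 0 0 0'
python3 - <<'E'
from h import *
s=readout.get_obs(); print(w2g(s['tool_pos']).round(1),s['contact_force'].round(1))
E
```

```text
time: 20.63
tool_pos: [524.0, 1.1, 91.2]
tcp_rot: [3.141, 0.0, 1.682]
contact_force: [-0.9, -0.4, -0.4]
grip_width: 0.5
finger_force: 0.0
time: 20.97
tool_pos: [523.8, 1.1, 176.0]
tcp_rot: [-3.141, -0.0, 1.681]
contact_force: [-0.6, -0.5, -0.2]
grip_width: 0.3
finger_force: 0.0
time: 21.63
tool_pos: [492.5, -127.5, 175.2]
tcp_rot: [3.141, 0.0, 1.681]
contact_force: [0.2, 0.3, 0.8]
grip_width: 0.5
finger_force: 0.0
time: 21.8
tool_pos: [492.8, -127.1, 175.2]
tcp_rot: [3.142, -0.0, 1.68]
contact_force: [-0.7, 0.5, 0.3]
grip_width: 0.6
finger_force: 0.0
[-89.3 -60.1 175.2] [-0.7  0.5  0.3]
```

```bash
python3 -m creep '0 0 -0.021 0 0 0 0;0 0 -0.021 0 0 0 0;0 0 -0.021 0 0 0 0;0 0 -0.0215 0 0 0 0;0 0 0 0 0 0 0'
python3 -m creep '0.003 0.0003 0 0 0 0 0;0.003 0.0003 0 0 0 0 0;0.003 0.0003 0 0 0 0 0;0.003 0.0003 0 0 0 0 0;0.003 0.0003 0 0 0 0 0;0.003 0.0003 0 0 0 0 0;0.002 0.0002 0 0 0 0 0;0 0 0 0 0 0 0'
python3 -m creep '0.001 0.0001 0 0 0 0 0;0.001 0.0001 0 0 0 0 0'
python3 -m creep '0.001 0.0001 0 0 0 0 0'
```

```text
time: 22.22
tool_pos: [491.3, -125.0, 87.5]
tcp_rot: [-3.136, -0.004, 1.682]
contact_force: [-1.4, 0.9, -0.1]
grip_width: 0.4
finger_force: 0.0
time: 22.88
tool_pos: [513.8, -124.9, 90.9]
tcp_rot: [3.141, 0.0, 1.682]
contact_force: [-0.2, -0.5, 0.2]
grip_width: 0.4
finger_force: 0.0
time: 23.05
tool_pos: [515.2, -124.6, 90.7]
tcp_rot: [-3.141, -0.0, 1.681]
contact_force: [-0.3, 1.0, -0.6]
grip_width: 0.2
finger_force: 0.0
time: 23.13
tool_pos: [516.3, -124.5, 90.7]
tcp_rot: [-3.142, -0.0, 1.681]
contact_force: [0.7, -0.8, 0.6]
grip_width: 0.4
finger_force: 0.0
```

```bash
python3 -m creep '0.0007 0.0001 0 0 0 0 0'
python3 -m creep '0.0007 0.0001 0 0 0 0 0'
python3 -m creep '0.0005 0 0 0 0 0 0'
```

```text
time: 23.22
tool_pos: [517.0, -124.4, 90.7]
tcp_rot: [-3.142, -0.0, 1.681]
contact_force: [-1.5, -0.6, 0.9]
grip_width: 0.1
finger_force: 1.1
time: 23.3
tool_pos: [517.2, -124.4, 90.7]
tcp_rot: [-3.14, -0.0, 1.682]
contact_force: [-4.6, -1.2, 4.7]
grip_width: 0.3
finger_force: 2.8
time: 23.38
tool_pos: [517.3, -124.4, 90.7]
tcp_rot: [-3.139, -0.0, 1.682]
contact_force: [-6.7, -1.2, 3.3]
grip_width: 0.3
finger_force: 3.6
```

```bash
python3 -m creep '0.0006 0.0001 0 0 0 0 0;0 0 0 0 0 0 0'
python3 -m creep '-0.001 -0.0001 0 0 0 0 0;-0.001 -0.0001 0 0 0 0 0;-0.002 -0.0002 0 0 0 0 0;-0.004 -0.0004 0 0 0 0 0;-0.007 -0.0007 0 0 0 0 0;-0.007 -0.0007 0 0 0 0 0'
python3 -m creep '0 0 0.021 0 0 0 0;0 0 0.021 0 0 0 0;0 0 0.021 0 0 0 0;0 0 0.021 0 0 0 0'
python3 -m creep '0.0145 0.0035 0 0 0 0 0;0.0145 0.0035 0 0 0 0 0;0.0145 0.0035 0 0 0 0 0;0.0145 0.0035 0 0 0 0 0;0.0145 0.0035 0 0 0 0 0;0.0145 0.0035 0 0 0 0 0;0.0145 0.0035 0 0 0 0 0;0.0145 0.0035 0 0 0 0 0'
python3 -m creep '0 0 -0.022 0 0 0 0;0 0 -0.022 0 0 0 0;0 0 0 0 0 0 0;0 0 0 0 0 0 0'
python3 - <<'E'
from h import *
ci,g=look('w9'); print(w2g(ci['origin']).round(1)); mark(ci,g,-2,8)
from scipy.ndimage import map_coordinates as mc
for n in('w8','w9'):
    ci=pickle.load(open(n+'.pkl','rb')); g=cv2.imread(f'pics/{n}.png',0).astype(float)
    for y in (48,35,0,-15,-30,-40):
        r=[]
        for a,b in((-8,-2),(31,39)):
            xs=np.arange(a,b,.1); p=np.array([proj(ci,g2w((x,y,43)),1) for x in xs])
            v=mc(g,[p[:,1],p[:,0]],order=1); e=np.interp(xs,[xs[0],xs[-1]],[v[:8].mean(),v[-8:].mean()]); d=np.clip(e-v,0,None)
            r+=['min@%.1f %d of %d'%(xs[v.argmin()],v.min(),e.mean()),'w %.2f'%(d.sum()*.1/(e.mean()-40))]
        print(n,y,r)
E
```

```text
time: 23.55
tool_pos: [517.4, -124.4, 90.7]
tcp_rot: [-3.138, -0.001, 1.682]
contact_force: [-7.1, -2.4, 4.5]
grip_width: 0.6
finger_force: 4.0
time: 24.05
tool_pos: [496.2, -126.3, 90.7]
tcp_rot: [3.142, -0.0, 1.682]
contact_force: [0.0, 0.8, 0.3]
grip_width: 0.3
finger_force: 0.0
time: 24.38
tool_pos: [496.0, -126.4, 175.5]
tcp_rot: [-3.141, -0.0, 1.681]
contact_force: [0.6, -0.9, -0.2]
grip_width: 0.3
finger_force: 0.0
time: 25.05
tool_pos: [612.8, -98.3, 174.5]
tcp_rot: [-3.141, -0.0, 1.681]
contact_force: [0.3, 0.4, -0.5]
grip_width: 0.2
finger_force: 0.0
time: 25.38
tool_pos: [611.7, -98.3, 129.8]
tcp_rot: [-3.139, -0.001, 1.681]
contact_force: [0.5, -0.1, -0.5]
grip_width: 0.4
finger_force: 0.0
[ 31.6  39.2 223.1]
mark [-2.  15.2 44. ] rows 134.1
mark [ 0.5 15.2 44. ] rows 133.9
mark [ 3.  15.2 44. ] rows 133.8
mark [ 5.5 15.2 44. ] rows 133.8
mark [ 8.  15.3 44. ] rows 133.7
w8 48 ['min@-6.7 126 of 141', 'w 0.10', 'min@34.1 107 of 206', 'w 1.23']
w8 35 ['min@-6.3 204 of 236', 'w 0.19', 'min@34.1 101 of 143', 'w 1.19']
w8 0 ['min@-5.7 181 of 234', 'w 0.52', 'min@34.3 103 of 143', 'w 1.02']
w8 -15 ['min@-6.5 128 of 141', 'w 0.19', 'min@34.4 103 of 142', 'w 0.93']
w8 -30 ['min@-6.1 125 of 140', 'w 0.21', 'min@34.4 108 of 141', 'w 0.83']
w8 -40 ['min@-6.2 129 of 140', 'w 0.16', 'min@35.1 113 of 141', 'w 0.75']
w9 48 ['min@-5.6 125 of 143', 'w 0.27', 'min@34.7 149 of 239', 'w 0.79']
w9 35 ['min@-5.3 193 of 241', 'w 0.43', 'min@34.7 111 of 143', 'w 0.67']
w9 0 ['min@-5.8 129 of 143', 'w 0.25', 'min@34.9 114 of 142', 'w 0.62']
w9 -15 ['min@-5.3 122 of 141', 'w 0.31', 'min@35.0 115 of 141', 'w 0.61']
w9 -30 ['min@-5.5 120 of 140', 'w 0.28', 'min@35.2 113 of 140', 'w 0.60']
w9 -40 ['min@-5.5 121 of 140', 'w 0.31', 'min@35.2 114 of 140', 'w 0.62']
```

Both interfaces are now uniform along their length: the gap signature went from 1.2→0.75 to a flat ~0.6. The jaw seam is parallel, the mark is at 15.2 against 15, and the final press of 7 N was above the slide friction. I'll rise clear and hand in.

```bash
python3 -m creep '0 0 0.03 0 0 0 0;0 0 0.03 0 0 0 0;0 0 0.03 0 0 0 0;0 0 0.03 0 0 0 0;0 0 0 0 0 0 0'; python3 -c "
from plant import order; print(order.close_job())"
```

```text
time: 25.85
tool_pos: [615.1, -99.2, 259.8]
tcp_rot: [3.128, 0.006, 1.681]
contact_force: [0.7, -0.1, 1.1]
grip_width: 0.6
finger_force: 0.0
the job is handed in; nothing more can be done
None
```

I handed the job in at 25.9 s: the bar's line is within about 1 mm of the pointer, the bar is flush between both jaws with the sliding jaw square, and the arm is clear. The first close left the bar about 0.6° skewed and the blade leaning with it, so I nudged the bar's free end flush (peak push 17 N, and about 25 N on the first close) and re-closed at about 8 N; I kept clear of the bystanders but took no final picture of them.

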